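# Slide the top jewel case across onto the neighbouring pile

## Task

The top disc case on the taller pile in the two-bay tray belongs on the shorter pile beside it. Slide it across without lifting or tipping it until it lies flat and square on the other pile, snug against the tray's end wall. Press lightly, less than 10 N while it slides, because the lids crack, and leave the rest of both piles and everything else on the table where they are.

Things in the scene. Friction and masses are not known exactly. Their poses are not given: they have to be found in the camera images.
- top_case_mid (a point): The case to slide: centre (half-way up) of a flat jewel case, 142 (its x) x 125 (its y) x 10 mm, 75 to 130 g, z up, dark hinge strip along its -x edge. It starts on top of the taller pile (four cases; the other has three). Too wide to grip: move it by bearing on its top. Smooth plastic: friction case on case about 0.3, fingertip on case at least twice that.
- tray: Fixed plywood tray, 164 mm (its x) by 282 mm (its y), two bays side by side along y, centres at y = +68 and -68 mm. Which bay holds the taller pile varies. Origin on the table under its centre, z up. Long sides 25 mm high. The top case starts with its underside 41 mm and its top 51 mm above the table; the top of the shorter pile is 3 to 5 mm below that underside.
- wall_left (a point): Middle of the inner top edge of the end wall on the tray's +y side, 8 mm thick, 48 mm high. It stands 1 to 4 mm from the near edges of the cases in its bay and only 3 mm lower than the top case's upper face, so that its outer edge cannot be got at. A case snug against this wall has its centre at tray y = +70.5 mm.
- wall_right (a point): The same for the end wall on the tray's -y side; a case snug against it has its centre at tray y = -70.5 mm.
- divider (a point): Middle of the top of the divider between the bays, 6 mm thick, only 25 mm high: it does not reach the third case of either pile.
- tall_a_mid (a point): Centre of the lowest case of the taller pile, same size as the top case; to stay where it is.
- tall_b_mid (a point): Centre of the second case of the taller pile, same size as the top case; to stay where it is.
- tall_c_mid (a point): Centre of the third case of the taller pile, same size as the top case; to stay where it is; its upper face is 5 mm above this point.
- short_a_mid (a point): Centre of the lowest case of the shorter pile, same size as the top case; to stay where it is.
- short_b_mid (a point): Centre of the second case of the shorter pile, same size as the top case; to stay where it is.
- short_c_mid (a point): Centre of the third (top) case of the shorter pile, same size as the top case; to stay where it is; its upper face is 5 mm above this point. As the sliding case comes across, it dips gradually towards this lower face, then drops the rest of the step once its trailing edge leaves the taller pile; the piles hardly give under a press.
- marker: Bystander, leave alone: marker pen, 125 mm long, lying beside the tray; origin under its middle.
- spare_case: Bystander, leave alone: loose jewel case lying flat on the table beyond the tray; origin under its middle.
- tape_roll: Bystander, leave alone: roll of packing tape, 100 mm across, 24 mm high; origin under its middle.
- cup: Bystander, leave alone: takeaway paper cup with lid, 113 mm high; origin under its middle.
- calculator: Bystander, leave alone: desk calculator 150 x 105 x 20 mm; origin under its middle.
- labeller: Bystander, leave alone: hand price labeller lying on its side, 40 mm high; origin under its middle.

How it is judged (in metres and radians):
On the way, in this order (a step that is already met when the one before it is completed fails the run):
1. the case has been slid at least 50 mm towards the other bay under the fingers (distance of top_case_mid from where it was at the start of the episode above 0.05 m and contact force between the fingers and top_case above 0.2 N), for 0.05 s.
2. the case lies flat and square in the other bay, against the end wall ((y of top_case_mid in the frame of tray between 0.0685 and 0.0725 m or y of top_case_mid in the frame of tray between -0.0725 and -0.0685 m) and distance of top_case_mid from where it was at the start of the episode above 0.11 m and x of top_case_mid in the frame of tray between -0.006 and 0.006 m and angle between the x axis of top_case_mid and the x axis of tray, either way round below 0.06 rad and angle between top_case_mid's own z axis and vertical below 0.025 rad and z of top_case_mid in the frame of tray between 0.0395 and 0.0445 m), for 0.2 s.
At the end, for the whole second after the job is handed in: The former top case of the taller pile lies at rest, released, on the other pile: flat (0.025 rad), square with the tray (0.06 rad), its edge within 2 mm of that bay's end wall and its centre within 6 mm of the tray's long middle line; every other piled case is within 6 mm of its start (all of step 2 and linear speed of top_case below 0.01 m/s and contact force between the fingers and top_case below 0.1 N and distance of each of tall_a_mid, tall_b_mid, tall_c_mid, short_a_mid, short_b_mid, short_c_mid from where it was at the start of the episode below 0.006 m); the robot touches nothing.
It fails at once if the fingers bear on the case with more than 10 N while it slides off its pile (the first 120 mm) (contact force between the fingers and top_case above 10 N and linear speed of top_case above 0.005 m/s and distance of top_case_mid from where it was at the start of the episode below 0.12 m).
It fails at once if the fingers strike or press the case with more than 30 N at any time (contact force between the fingers and top_case above 30 N).
It fails at once if the sliding case is lifted more than 8 mm off its pile, or tipped more than 0.15 rad (z of top_case_mid in the frame of tray above 0.054 m or angle between top_case_mid's own z axis and vertical above 0.15 rad).
It fails at once if another case of either pile is shifted by more than 6 mm (distance of any of tall_a_mid, tall_b_mid, tall_c_mid, short_a_mid, short_b_mid, short_c_mid from where it was at the start of the episode above 0.006 m).
It fails at once if something else on the table is shifted by more than 15 mm (distance of any of marker, spare_case, tape_roll, cup, calculator, labeller from where it was at the start of the episode above 0.015 m).
It also fails if it takes over 58 s, if anything falls off the work surface, if the arm or the gripper's body presses on something with over 40 N, if the wrist force passes 120 N, or if a joint passes its speed limit or range.

## Robot

A 6-joint arm with a two-finger parallel gripper is mounted at the origin on the work surface. World frame = base frame: x ahead of the robot, y to its left, z up, the work surface at z = 0. Lengths are in mm, angles in degrees, forces in N, time in s.
With the tool pointing down it reaches from about 350 to 850 mm from the base axis. Payload 8.1 kg.
Tool frame: the origin (TCP) lies on the centre line of the jaws, within the pads' length; the fingertips stand 19 mm ahead of it and the grasp point (between the pads) is the TCP; z points along the fingers, y is the direction in which the jaws open and shut (so a half turn about z gives the same grasp; the last joint's range is limited). The gripper opens to 85 mm and grips with 20 to 120 N. Pads are 22 mm wide; open, the fingers measure 114 mm over their backs; the gripper's body (76 mm by 85 mm) begins 54 mm behind the grasp point. The pads swing forward as they close: fully open they stand 13 mm farther back than shut.
Start: joints at [-79.091, 7.471, 85.268, -0, 87.261, -4.893], TCP at [163.41, -577.324, 250.292] pointing down, gripper open.
Joint ranges: [-169.43, 169.43], [-51.17, 129.36], [1.28, 143.12], [-76.62, 256.62], [0, 156.53], [-152.29, 152.29]. Speed limits (degrees/s): [136.94, 136.94, 159.86, 180, 180, 180].

## Interface

Orientations are given as [roll, pitch, yaw] about the fixed x, y, z axes, in that order (R = Rz(yaw) Ry(pitch) Rx(roll)).
In Python, from bench import r, viewer gives the robot as it stands.
- The arm moves only by the tool carry_out, never from a script. Its argument "commands" is a list that holds one entry, the list of rows, each a list of 7 numbers: the finger opening in mm, from 0 to 85.4, then the shift along the tool's x, y, z in mm, then the turn, a rotation vector about the tool's x, y, z in degrees. A call has 1 to 5 rows; each row is the pose to reach, as a shift and turn from the pose commanded when the call began, along the tool's axes at that moment; what a row does not reach only later rows make up. A row lasts 1/8 s, in which the tool goes at most 62.5 mm and 10.7 degrees, less where a joint would pass 70% of its speed; a pose out of reach is approached as far as the arm can. A call with a gripper value outside its range is refused whole. The fingers move at their own pace and stop on an object; "grip_force" is the grip in N (left out, the last holds). Time passes only in rows, so rows that repeat a pose let the fingers close. It gives the time, the measured TCP pose, the force and the opening at its end, in the units of the state.
- r.sense(): the state, without advancing time (a new reading comes with each control period).
- viewer.snapshot(name): name is "scene" or "top" or "wrist"; returns the picture (480x640x3 uint8, red, green, blue); there is no depth.
- viewer.calibration(name): a dict with "camera_matrix" (3x3 intrinsics, pixels), "rvec" (rotation vector, rad) and "tvec" (3), from world to camera coordinates, as OpenCV has them. Camera axes: x right, y down, z forward; pixel columns grow to the right and rows downward; lengths in mm; the calibration is good to about 2 mm. A picture is of the moment at which its call begins: read the wrist's pose just before it. calibration takes no time and is no camera call; for the wrist camera it gives the pose at the moment of the call.
- r.hand_in(): hands the job in, once; it reports no verdict.
The state is a dict: "time": time; "joint_pos": joint angles; "qd": joint speeds; "joint_efforts": joint torques, N m; "tool_pos": TCP position; "tcp_rot": TCP orientation; "ft_force": force on the tool from outside, world axes, zero at the start; "wrist_torque": the same for the moment, N m; "finger_gap": finger opening in mm.
Only numpy, scipy, OpenCV 4.12 (cv2) and the standard library are available. Lean on these libraries where they do the work, as an engineer would, in place of code of your own. Each camera call takes 0.05 s, during which the arm holds its last target. There are 200 camera calls.

## Working session

There is one attempt and no reset: what is moved stays moved. The work goes in short steps, Python scripts to look and compute and a tool call to move; the robot and the scene stay as the last step left them, time stands still between calls to the robot, and variables do not carry over. Pictures are saved under pics/ and viewed, about 8 in all and at most 12, crops included, and the job is handed in when it is done.

Besides the shell and the picture viewer there is one more tool, called after "Request:" in YAML: its name, and indented under it one key for each argument. carry_out: Moves the arm, as the interface text tells. Its arguments: {"type":"object","properties":{"commands":{"type":"array","items":{"type":"array","items":{"type":"array","items":{"type":"number"}}}},"grip_force":{"type":"number"}},"required":["commands"]}

```bash
ls; mkdir -p pics
python3 - <<'E'
from bench import r, viewer
import cv2
print(r.sense())
for n in("scene","top"):
    cv2.imwrite(f"pics/{n}0.png",viewer.snapshot(n)[:,:,::-1]); print(viewer.calibration(n))
E
```

```text
pics
{'time': 0.0, 'joint_pos': array([-7.90911730e+01,  7.51457734e+00,  8.53304722e+01, -1.32766140e-03,
        8.72617014e+01, -4.89292978e+00]), 'qd': array([0.02524807, 0.05910038, 0.08162304, 0.10746017, 0.09694524,
       0.03712325]), 'joint_efforts': array([ 3.26009547e-05, -5.69389594e+01, -5.00552559e+01, -1.11221798e-04,
        1.47300301e-02,  5.48059143e-05]), 'tool_pos': array([ 163.30142945, -576.80527011,  249.23850391]), 'tcp_rot': array([-1.79893525e+02, -7.78401637e-03,  1.58018142e+01]), 'ft_force': array([ 0.15926223, -0.4693776 ,  0.019056  ]), 'wrist_torque': array([-0.02107731,  0.07686619, -0.03140416]), 'finger_gap': 85.30231474612843}
{'camera_matrix': array([[619.1995456 ,   0.        , 313.86235656],
       [  0.        , 619.1995456 , 241.1464234 ],
       [  0.        ,   0.        ,   1.        ]]), 'rvec': array([ 2.08980554,  0.59900776, -0.3395705 ]), 'tvec': array([-477.24332002,  -86.98368775, 1802.74936488])}
{'camera_matrix': array([[583.91971137,   0.        , 321.06911703],
       [  0.        , 583.91971137, 241.89462741],
       [  0.        ,   0.        ,   1.        ]]), 'rvec': array([ 2.13549705, -2.12271135,  0.14705821]), 'tvec': array([  41.11318875,  560.26907025, 1501.46084359])}
```

View pics/top0.png

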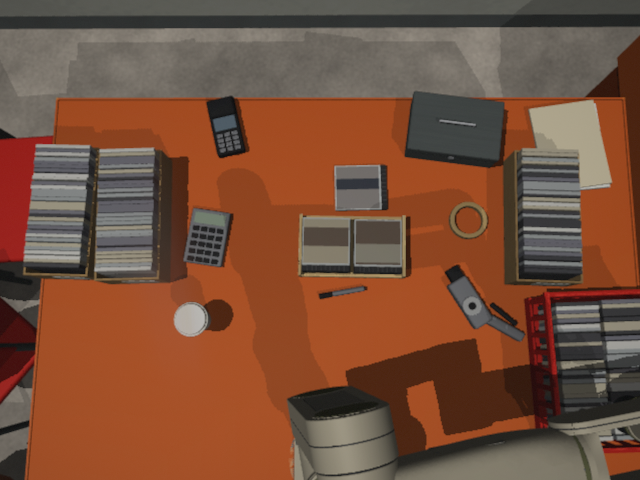

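View pics/scene0.png

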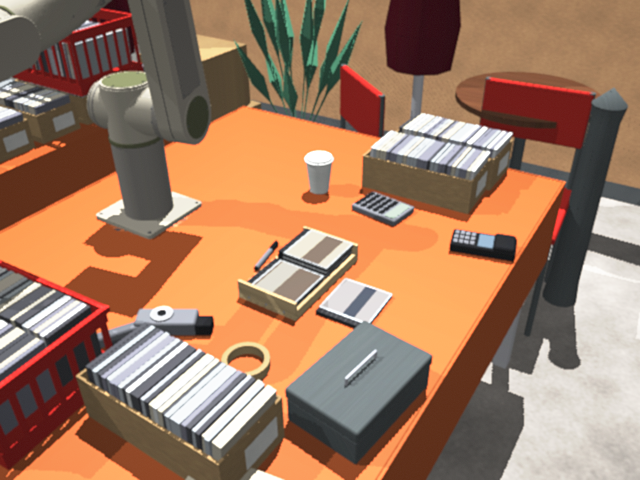

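Top view: the tray spans about (300–408, 215–278) and its left bay is probably +y. I'll enlarge both views.

Run:
```python
import cv2,numpy as np
a=cv2.imread("pics/top0.png")[205:285,290:415]; b=cv2.imread("pics/scene0.png")[222:322,232:364]
a=cv2.resize(a,None,fx=6,fy=6,interpolation=cv2.INTER_CUBIC)
b=cv2.resize(b,None,fx=6,fy=6,interpolation=cv2.INTER_CUBIC)
cv2.imwrite("pics/a.png",a);cv2.imwrite("pics/b.png",b)
```

```text
(no output)
```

View pics/a.png

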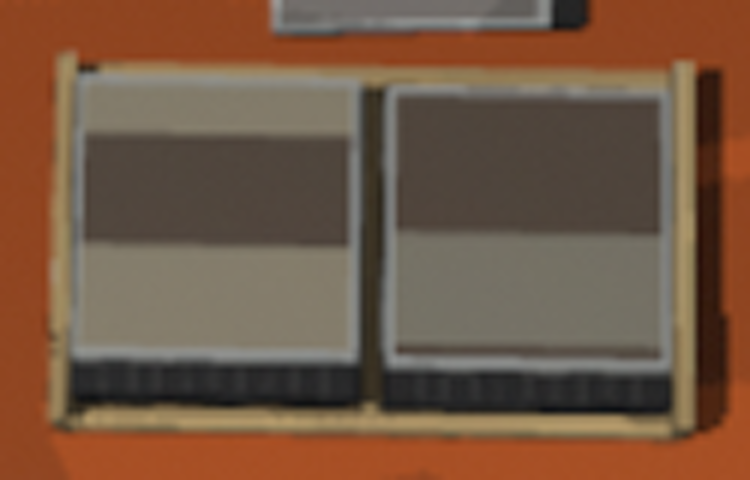

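View pics/b.png

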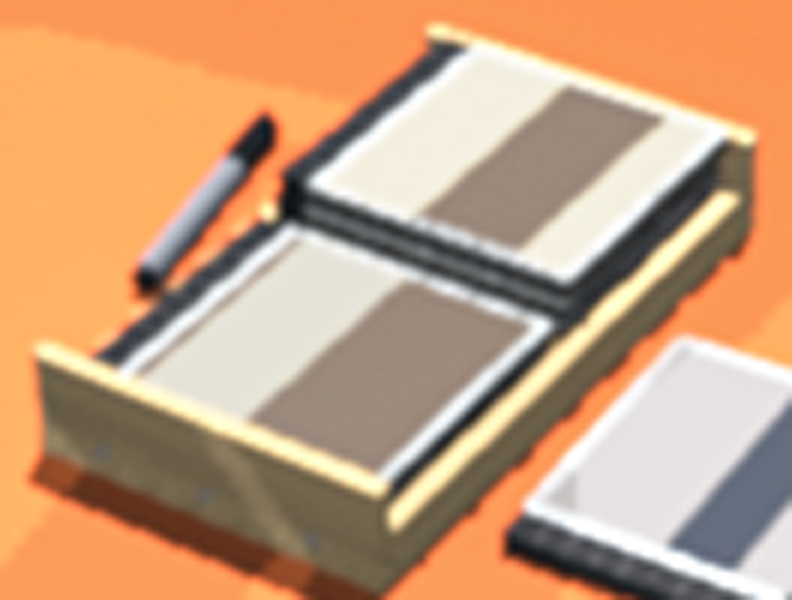

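The scene view shows the far (+y) pile standing about one case higher, so the slide goes towards -y. The top crop gives the corner pixels for localising.

```bash
cat > h.py <<'E'
import numpy as np, cv2
from bench import r, viewer
def ray(name,pts,z,c=None):
    c=c or viewer.calibration(name)
    R=cv2.Rodrigues(np.array(c["rvec"]))[0]; o=-R.T@np.array(c["tvec"])
    u=cv2.undistortPoints(np.array(pts,float).reshape(-1,1,2),np.array(c["camera_matrix"]),None)[:,0]
    d=np.c_[u,np.ones(len(u))]@R
    return o+d*((z-o[2])/d[:,2])[:,None]
def rect(name,s,z,off,k,lab):
    p=(np.array(s)+.5)/k-.5+off
    w=ray(name,p,z)[:,:2]; e=np.roll(w,-1,0)-w
    print(lab,w.round(1).tolist(),"centre",w.mean(0).round(1),"sides",np.linalg.norm(e,axis=1).round(1),
      "dir",np.degrees(np.arctan2(e[:,1],e[:,0])).round(2))
E
python3 - <<'E'
from h import *
A=([290,205],6,); B=([232,222],6)
rect("top",[(60,53),(694,61),(690,437),(50,430)],48,*A,"tray")
rect("top",[(77,76),(363,83),(360,406),(71,402)],51,*A,"topcase")
rect("top",[(386,86),(670,93),(670,411),(382,408)],37,*A,"short")
rect("scene",[(470,45),(728,132),(572,285),(288,187)],51,*B,"topcase scene")
rect("scene",[(430,28),(755,133),(385,490),(38,347)],48,*B,"tray scene (mixed)")
E
```

```text
tray [[636.2, 102.3], [633.5, -178.6], [466.6, -174.3], [468.1, 104.4]] centre [551.1 -36.6] sides [280.9 167.  278.7 168.1] dir [-90.55 178.54  89.69  -0.72]
topcase [[625.2, 94.4], [622.5, -32.1], [479.0, -30.8], [480.1, 95.2]] centre [551.7  31.7] sides [126.6 143.4 126.  145.1] dir [-91.23 179.47  89.51  -0.31]
short [[623.9, -42.8], [621.2, -169.1], [479.1, -167.1], [479.7, -40.9]] centre [ 551. -105.] sides [126.3 142.2 126.2 144.3] dir [-91.24 179.2   89.71  -0.77]
topcase scene [[495.1, 92.5], [624.4, 91.1], [625.2, -35.8], [490.1, -38.1]] centre [558.7  27.4] sides [129.2 126.9 135.2 130.7] dir [  -0.59  -89.59 -179.01   87.79]
tray scene (mixed) [[469.9, 99.1], [632.2, 100.3], [631.1, -177.4], [467.5, -175.0]] centre [550.2 -38.2] sides [162.3 277.7 163.6 274.1] dir [  0.44 -90.24 179.18  89.49]
```

Measurements agree with the given sizes: tray centre ≈ (551, -37), yaw ≈ -0.6°, and top case centre ≈ (551.7, 31.7), which is tray y ≈ +68. Now I'll move over the case with the jaws opening along tray x.

Request:
carry_out:
  commands:
    - [[60,539,-480,50,0,0,-73.6],[60,539,-480,50,0,0,-73.6],[60,539,-480,50,0,0,-73.6],[60,539,-480,50,0,0,-73.6],[60,539,-480,50,0,0,-73.6]]
  grip_force: 20

```text
time: 0.72
tool_pos: [331.5, -312.5, 228.3]
tcp_rot: [-180.0, -0.0, 69.8]
ft_force: [0.8, -0.7, 0.1]
finger_gap: 60.1
```

Request:
carry_out:
  commands:
    - [[60,399,85,28,0,0,-20],[60,399,85,28,0,0,-20],[60,399,85,28,0,0,-20],[60,399,85,28,0,0,-20],[60,399,85,28,0,0,-20]]

```text
time: 1.35
tool_pos: [499.2, -49.5, 207.0]
tcp_rot: [180.0, 0.0, 89.5]
ft_force: [-0.0, -1.3, 0.0]
finger_gap: 60.0
```

```bash
python3 -c "
from bench import r;s=r.sense();print(s['tool_pos'],s['tcp_rot'])"
```

```text
[499.16236215 -49.50703611 207.02837312] [1.79996309e+02 9.26291176e-03 8.95265305e+01]
```

Request:
carry_out:
  commands:
    - [[60,81.5,52,7,0,0,0],[60,81.5,52,7,0,0,0],[60,81.5,52,7,0,0,0],[60,81.5,52,7,0,0,0]]

```text
time: 1.85
tool_pos: [550.7, 29.2, 199.8]
tcp_rot: [-179.9, 0.0, 89.5]
ft_force: [-1.1, 0.1, 0.6]
finger_gap: 60.2
```

Run:
```python
from h import *
s=r.sense();print(s['tool_pos'],s['tcp_rot'],s['ft_force'],s['wrist_torque'])
c=viewer.calibration("wrist");np.save("wc.npy",c,allow_pickle=True);print(c)
cv2.imwrite("pics/w1.png",viewer.snapshot("wrist")[:,:,::-1])
```

```text
[550.65945413  29.17011518 199.79950684] [-1.79929763e+02  2.07939129e-02  8.95333686e+01] [-1.09543058  0.12619412  0.57728808] [-0.04768388 -0.0222574  -0.00504369]
{'camera_matrix': array([[350.97269315,   0.        , 321.89445259],
       [  0.        , 350.97269315, 233.37593159],
       [  0.        ,   0.        ,   1.        ]]), 'rvec': array([-2.86089248,  0.01196339,  0.00436353]), 'tvec': array([-550.36965844,   10.3497982 ,  339.86195106])}
```

View pics/w1.png

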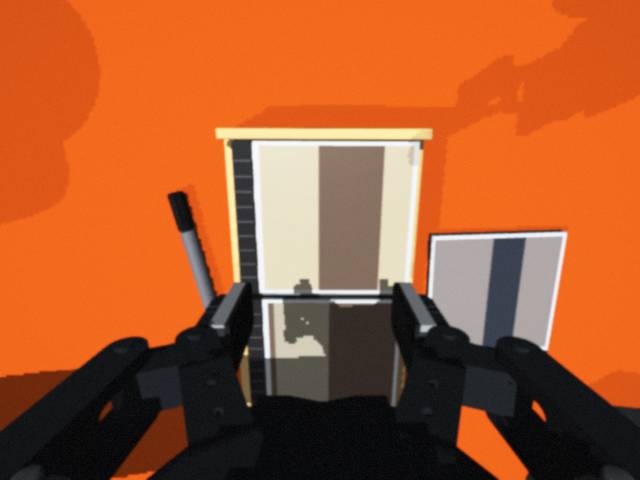

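The wrist view shows the case with corners near (232,141), (421,141), (414,298) and (241,296), and the +y wall above it.

Run:
```python
from h import *
p=[(232,141),(421,141),(414,298),(241,296)]
w=ray("wrist",p,51);print(w.round(1),w.mean(0))
print(ray("wrist",[(216,128),(432,128),(217,137),(431,137)],48).round(1))
# edges of gray
g=cv2.cvtColor(cv2.imread("pics/w1.png"),cv2.COLOR_BGR2GRAY)
print(g[285:308,350].tolist()); print(g[200,225:265].tolist()); print(g[200,405:430].tolist()); print(g[125:150,300].tolist())
```

```text
[[484.   93.2  51. ]
 [625.7  91.9  51. ]
 [628.6 -37.4  51. ]
 [481.4 -34.3  51. ]] [554.93281832  28.34687189  51.        ]
[[472.  102.7  48. ]
 [634.1 101.2  48. ]
 [472.2  96.2  48. ]
 [633.8  94.6  48. ]]
[116, 116, 115, 124, 158, 211, 237, 238, 217, 154, 83, 43, 53, 101, 172, 227, 239, 231, 186, 135, 112, 98, 71]
[139, 146, 168, 206, 230, 236, 237, 237, 232, 204, 142, 78, 57, 53, 51, 49, 51, 49, 54, 50, 53, 54, 51, 52, 52, 51, 51, 57, 103, 180, 232, 245, 247, 247, 246, 242, 235, 227, 227, 226]
[223, 225, 225, 225, 227, 234, 242, 245, 246, 243, 238, 223, 213, 197, 166, 136, 125, 124, 123, 120, 120, 120, 123, 125, 119]
[122, 123, 141, 184, 226, 236, 237, 237, 235, 234, 235, 234, 228, 202, 146, 154, 222, 243, 248, 247, 242, 235, 231, 229, 230]
```

Both cameras agree to about 2–3 mm: case centre ≈ (553, 30). Next is the descent to just above the case.

Request:
carry_out:
  commands:
    - [[60,0,2,60,0,0,0],[60,0,2,105,0,0,0],[60,0,2,122,0,0,0],[60,0,2,122,0,0,0],[60,0,2,122,0,0,0]]

```text
time: 2.52
tool_pos: [554.9, 29.1, 80.8]
tcp_rot: [179.8, 0.0, 89.5]
ft_force: [0.2, -0.2, -0.4]
finger_gap: 60.3
```

Request:
carry_out:
  commands:
    - [[60,0,0,1,0,0,0],[60,0,0,2,0,0,0],[60,0,0,3,0,0,0],[60,0,0,4,0,0,0],[60,0,0,4,0,0,0]]

```text
time: 3.15
tool_pos: [553.0, 29.6, 74.1]
tcp_rot: [-180.0, -0.0, 89.5]
ft_force: [-1.0, 0.3, 0.3]
finger_gap: 60.1
```

Run:
```python
from h import *
for i in range(3):
    s=r.sense();print(s['time'],s['tool_pos'],s['tcp_rot'],s['ft_force'],s['wrist_torque'])
    a=viewer.snapshot("wrist")
cv2.imwrite("pics/w2.png",a[:,:,::-1])
```

```text
3.15 [553.037184    29.57187966  74.08767159] [-1.79975325e+02 -3.32492030e-03  8.95179613e+01] [-0.9741188   0.25858597  0.27158425] [-0.03706834  0.00181547 -0.02303612]
3.2 [553.09680272  29.53997439  74.15418903] [-1.79983566e+02 -3.90085308e-04  8.95161195e+01] [0.55966768 0.487112   0.48179886] [ 0.03261915  0.0092675  -0.00322129]
3.25 [553.11750229  29.55971511  74.18645565] [-1.79985308e+02 -1.70538815e-05  8.95211707e+01] [ 0.79725391  0.1269526  -0.19693429] [-0.02195807 -0.00102937  0.08021237]
```

View pics/w2.png

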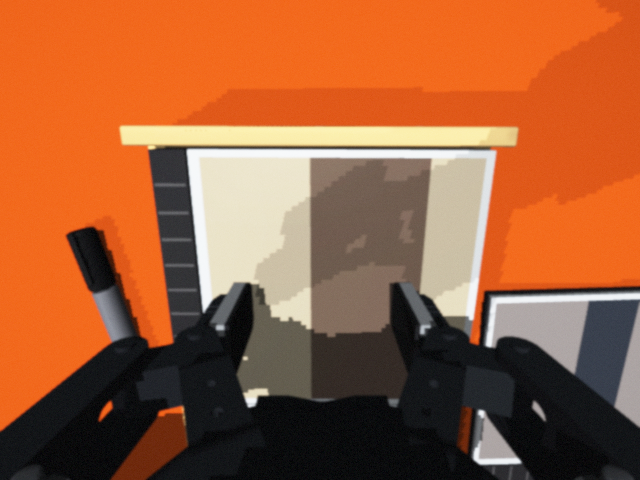

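Fingers centred on the case in x, not yet touching (force at noise, about 0.5 N). Descending gently.

Request:
carry_out:
  commands:
    - [[60,0,0,1,0,0,0],[60,0,0,2,0,0,0],[60,0,0,3,0,0,0],[60,0,0,4,0,0,0],[60,0,0,4,0,0,0]]

```text
time: 3.92
tool_pos: [553.1, 29.6, 70.2]
tcp_rot: [-180.0, -0.0, 89.5]
ft_force: [-0.2, 0.1, -0.1]
finger_gap: 59.9
```

Request:
carry_out:
  commands:
    - [[60,0,0,0.7,0,0,0],[60,0,0,1.4,0,0,0],[60,0,0,2,0,0,0],[60,0,0,2,0,0,0]]

```text
time: 4.42
tool_pos: [553.2, 29.5, 68.2]
tcp_rot: [-180.0, -0.0, 89.5]
ft_force: [-0.2, -0.3, -0.1]
finger_gap: 59.9
```

Request:
carry_out:
  commands:
    - [[60,0,0,0.7,0,0,0],[60,0,0,1.4,0,0,0],[60,0,0,2,0,0,0],[60,0,0,2,0,0,0]]

```text
time: 4.92
tool_pos: [553.1, 29.5, 66.2]
tcp_rot: [-180.0, -0.0, 89.5]
ft_force: [0.2, -0.2, 0.0]
finger_gap: 60.0
```

Request:
carry_out:
  commands:
    - [[60,0,0,0.5,0,0,0],[60,0,0,1,0,0,0],[60,0,0,1,0,0,0]]

```text
time: 5.3
tool_pos: [553.2, 29.5, 65.2]
tcp_rot: [-180.0, -0.0, 89.5]
ft_force: [0.4, 0.6, 0.0]
finger_gap: 60.2
```

Request:
carry_out:
  commands:
    - [[60,0,0,0.5,0,0,0],[60,0,0,1,0,0,0],[60,0,0,1,0,0,0]]

```text
time: 5.68
tool_pos: [553.6, 29.5, 65.0]
tcp_rot: [180.0, 0.0, 89.5]
ft_force: [-0.9, 0.8, 5.1]
finger_gap: 59.9
```

Request:
carry_out:
  commands:
    - [[60,0,0,0.5,0,0,0],[60,0,0,1,0,0,0],[60,0,0,1,0,0,0]]

```text
time: 6.05
tool_pos: [554.0, 29.5, 64.9]
tcp_rot: [179.9, 0.0, 89.5]
ft_force: [-3.7, 0.3, 12.0]
finger_gap: 59.9
```

Contact is at TCP z ≈ 65, with stiffness ≈ 7 N/mm. I'll ease back to about 4–5 N, then start sliding.

Request:
carry_out:
  commands:
    - [[60,0,0,-0.6,0,0,0],[60,0,0,-1.2,0,0,0],[60,0,0,-1.2,0,0,0]]

```text
time: 6.42
tool_pos: [553.7, 29.5, 65.0]
tcp_rot: [179.9, 0.0, 89.5]
ft_force: [1.2, 0.6, 4.8]
finger_gap: 59.8
```

Request:
carry_out:
  commands:
    - [[60,-1,0,0,0,0,0],[60,-3,0,0,0,0,0],[60,-6,0,0,0,0,0],[60,-9,0,0,0,0,0],[60,-12,0,0,0,0,0]]

```text
time: 7.05
tool_pos: [553.5, 17.8, 65.0]
tcp_rot: [180.0, -0.0, 89.5]
ft_force: [0.5, 1.5, 6.2]
finger_gap: 60.5
```

Request:
carry_out:
  commands:
    - [[60,-4,0,-0.2,0,0,0],[60,-8,0,-0.2,0,0,0],[60,-12,0,-0.2,0,0,0],[60,-16,0,-0.2,0,0,0],[60,-19,0,-0.2,0,0,0]]

```text
time: 7.68
tool_pos: [553.2, -1.5, 65.0]
tcp_rot: [180.0, -0.0, 89.5]
ft_force: [0.7, 1.7, 5.4]
finger_gap: 59.8
```

Request:
carry_out:
  commands:
    - [[60,-4,0,0,0,0,0],[60,-8,0,0,0,0,0],[60,-12,0,0,0,0,0],[60,-16,0,0,0,0,0],[60,-19,0,0,0,0,0]]

```text
time: 8.3
tool_pos: [553.0, -20.5, 65.0]
tcp_rot: [180.0, -0.0, 89.5]
ft_force: [0.3, 2.2, 5.4]
finger_gap: 60.0
```

Run:
```python
from h import *
s=r.sense();print(s['tool_pos'],s['ft_force'])
a=viewer.snapshot("wrist")
np.save("wc.npy",viewer.calibration("wrist"),allow_pickle=True)
cv2.imwrite("pics/w3.png",a[:,:,::-1])
```

```text
[553.00127036 -20.49324687  64.95241114] [0.25704782 2.1938384  5.35331516]
```

View pics/w3.png

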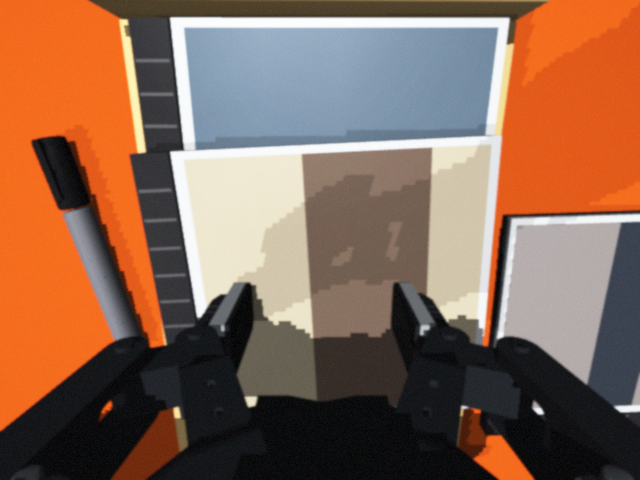

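The picture shows the case following the fingers, but yawed: its trailing edge runs from (135,154) to (500,137). The +x side is lagging, so I'll quantify that and check the load balance.

Run:
```python
from h import *
w=ray("wrist",[(178,153),(498,138)],51); d=w[1]-w[0]; print(w.round(1),np.degrees(np.arctan2(d[1],d[0])))
w=ray("wrist",[(178,20),(505,20)],41); d=w[1]-w[0]; print(w.round(1),np.degrees(np.arctan2(d[1],d[0])))
for i in range(6):
    s=r.sense();print(s['ft_force'].round(2),s['wrist_torque'].round(3)); viewer.snapshot("wrist")
```

```text
[[499.1  42.3  51. ]
 [620.2  46.7  51. ]] 2.087996772082861
[[501.   89.8  41. ]
 [622.2  88.7  41. ]] -0.521946038735197
[-0.28  0.6   6.  ] [ 0.152  0.036 -0.02 ]
[0.16 0.28 5.49] [0.028 0.051 0.02 ]
[0.25 0.01 5.65] [-0.009  0.089  0.016]
[-0.28 -1.15  4.73] [-0.055  0.155  0.053]
[ 0.54 -0.66  5.47] [-0.069  0.063  0.003]
[-0.59  0.18  4.38] [ 0.025  0.005 -0.013]
```

Yaw error is about 2.6° and the -x finger carries more load (offset ≈ 12 mm). I'll correct both while sliding on: a slight roll plus a counter-twist.

Request:
carry_out:
  commands:
    - [[60,-2,0,0,0.15,0,0],[60,-4,0,0,0.15,0,0.8],[60,-6,0,0,0.15,0,1.6],[60,-8,0,0,0.15,0,2.4],[60,-10,0,0,0.15,0,3]]

```text
time: 9.28
tool_pos: [553.0, -30.4, 65.0]
tcp_rot: [-179.9, -0.0, 86.5]
ft_force: [-0.1, 1.4, 5.2]
finger_gap: 59.9
```

```bash
cat >> h.py <<'E'
def look(n=5):
    F=[];T=[];I=[]
    for i in range(n):
        s=r.sense();F.append(s['ft_force']);T.append(s['wrist_torque']);c=viewer.calibration("wrist");a=viewer.snapshot("wrist");I.append(a)
    print(s['time'],s['tool_pos'].round(2),s['tcp_rot'].round(2),np.mean(F,0).round(2),np.mean(T,0).round(3))
    a=np.mean(I,0).astype(np.uint8); return a,c
def edge(a,c,z=51,rows=(60,235)):
    # trailing edge: dark/contrast -> bright white border, topmost strong bright run along selected columns
    g=cv2.GaussianBlur(cv2.cvtColor(a,cv2.COLOR_RGB2GRAY),(3,3),0).astype(float)
    P=[]
    for x in list(range(200,300,8))+list(range(330,420,8))+list(range(440,490,8)):
        d=np.diff(g[rows[0]:rows[1],x]); P.append((x,rows[0]+int(d.argmax())+.5))
    P=np.array(P); k=np.polyfit(P[:,0],P[:,1],1); res=P[:,1]-np.polyval(k,P[:,0]); m=abs(res-np.median(res))<4
    k=np.polyfit(P[m,0],P[m,1],1)
    w=ray("wrist",[(180,np.polyval(k,180)),(495,np.polyval(k,495))],z,c); d=w[1]-w[0]
    print("inliers",m.sum(),len(m),"px",P[m][[0,-1]].tolist(),"edge mid",w.mean(0).round(1),"yaw",np.degrees(np.arctan2(d[1],d[0])).round(2))
E
python3 - <<'E'
from h import *
a,c=look();cv2.imwrite("pics/w4.png",a[:,:,::-1]); edge(a,c)
E
```

```text
9.475 [552.99 -30.6   64.98] [-1.7989e+02  1.0000e-02  8.6510e+01] [-0.32  1.47  5.27] [ 0.173 -0.151  0.012]
inliers 32 32 px [[200.0, 144.5], [488.0, 137.5]] edge mid [563.  36.  51.] yaw -2.02
```

The roll overcorrected: load is now on the +x finger and case yaw is -2.0° against the tray's -0.5°. I'll take two thirds of the roll back, untwist 1.5°, and start following the dip.

Request:
carry_out:
  commands:
    - [[60,-1,0,0,-0.1,0,0],[60,-3,0.2,0.1,-0.1,0,-0.3],[60,-6,0.3,0.2,-0.1,0,-0.7],[60,-9,0.4,0.3,-0.1,0,-1.1],[60,-12,0.6,0.4,-0.1,0,-1.5]]

```text
time: 10.15
tool_pos: [553.0, -42.5, 64.7]
tcp_rot: [-180.0, -0.0, 88.0]
ft_force: [-0.2, 1.8, 6.7]
finger_gap: 60.1
```

Run:
```python
from h import *
a,c=look();cv2.imwrite("pics/w5.png",a[:,:,::-1]); edge(a,c)
```

```text
10.35 [552.93 -42.79  64.71] [-1.7999e+02  1.0000e-02  8.8010e+01] [-0.14  0.75  6.22] [0.138 0.065 0.002]
inliers 32 32 px [[200.0, 144.5], [488.0, 137.5]] edge mid [561.3  24.   51. ] yaw -0.54
```

Yaw is now -0.54°, square with the tray, and there's no slip. Continuing.

Request:
carry_out:
  commands:
    - [[60,-3,0.1,0.1,0.03,0,0],[60,-6,0.2,0.2,0.03,0,0],[60,-9,0.3,0.3,0.03,0,0],[60,-12,0.4,0.4,0.03,0,0],[60,-15,0.4,0.5,0.03,0,0]]

```text
time: 11.02
tool_pos: [552.6, -57.5, 64.0]
tcp_rot: [-179.9, -0.0, 88.0]
ft_force: [-0.8, 1.0, 5.3]
finger_gap: 60.0
```

Run:
```python
from h import *
a,c=look();cv2.imwrite("pics/w6.png",a[:,:,::-1]); edge(a,c)
```

```text
11.225 [552.62 -57.8   64.  ] [-1.7994e+02  1.0000e-02  8.8010e+01] [-0.54  0.28  5.48] [0.142 0.019 0.005]
inliers 32 32 px [[200.0, 144.5], [488.0, 137.5]] edge mid [560.9   8.9  51. ] yaw -0.54
```

Request:
carry_out:
  commands:
    - [[60,-3,0.1,0.1,0,0,0],[60,-6,0.2,0.3,0,0,0],[60,-9,0.3,0.4,0,0,0],[60,-12,0.4,0.5,0,0,0],[60,-15,0.4,0.6,0,0,0]]

```text
time: 11.9
tool_pos: [552.6, -72.5, 63.5]
tcp_rot: [-180.0, -0.0, 88.0]
ft_force: [-0.8, 1.2, 6.3]
finger_gap: 60.3
```

Run:
```python
from h import *
a,c=look();cv2.imwrite("pics/w7.png",a[:,:,::-1]); edge(a,c)
```

```text
12.1 [552.59 -72.81  63.51] [-1.7995e+02  1.0000e-02  8.8000e+01] [-0.13  1.01  5.72] [ 0.158  0.016 -0.002]
inliers 32 32 px [[200.0, 144.5], [488.0, 137.5]] edge mid [560.9  -5.9  51. ] yaw -0.57
```

View pics/w7.png

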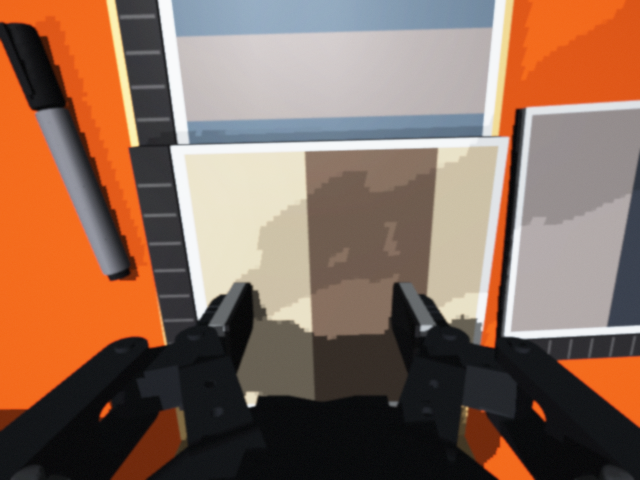

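The case is square with the pile beneath (edge at (130,147)–(508,137), parallel to the stripe) and the fingers are well placed. Continuing.

Request:
carry_out:
  commands:
    - [[60,-3,0.1,0.1,0,0,0],[60,-6,0.2,0.2,0,0,0],[60,-9,0.3,0.3,0,0,0],[60,-12,0.4,0.4,0,0,0],[60,-15,0.4,0.5,0,0,0]]

```text
time: 12.78
tool_pos: [552.6, -87.5, 63.1]
tcp_rot: [-180.0, -0.0, 88.0]
ft_force: [-0.1, 2.2, 5.4]
finger_gap: 60.0
```

Run:
```python
from h import *
a,c=look();cv2.imwrite("pics/w8.png",a[:,:,::-1]); edge(a,c)
```

```text
12.975 [552.6  -87.78  63.14] [-1.7997e+02  1.0000e-02  8.8010e+01] [0.03 0.91 6.07] [ 0.193  0.    -0.002]
inliers 32 32 px [[200.0, 144.5], [488.0, 137.5]] edge mid [560.9 -20.9  51. ] yaw -0.58
```

Request:
carry_out:
  commands:
    - [[60,-2,0,0.1,0,0,0],[60,-4,0.1,0.1,0,0,0],[60,-6,0.1,0.2,0,0,0],[60,-8,0.2,0.2,0,0,0]]

```text
time: 13.52
tool_pos: [552.5, -95.4, 63.0]
tcp_rot: [-180.0, -0.0, 88.0]
ft_force: [0.1, 2.7, 6.8]
finger_gap: 60.3
```

Request:
carry_out:
  commands:
    - [[60,-1,0,0,0,0,0],[60,-2,0,0.1,0,0,0],[60,-3,0,0.1,0,0,0],[60,-4,0.1,0.1,0,0,0]]

```text
time: 14.02
tool_pos: [552.5, -99.4, 62.9]
tcp_rot: [-180.0, -0.0, 88.0]
ft_force: [-0.7, 2.6, 6.5]
finger_gap: 60.0
```

Request:
carry_out:
  commands:
    - [[60,-1,0,0,0,0,0],[60,-2,0,0,0,0,0],[60,-2,0,0,0,0,0]]

```text
time: 14.4
tool_pos: [551.6, -101.6, 61.9]
tcp_rot: [-179.9, -0.0, 88.0]
ft_force: [-0.6, 0.0, 0.8]
finger_gap: 60.1
```

Request:
carry_out:
  commands:
    - [[60,-1,0,0,0,0,0],[60,-2,0.1,0,0,0,0],[60,-2,0.1,0,0,0,0]]

```text
time: 14.78
tool_pos: [551.9, -103.6, 62.1]
tcp_rot: [-179.9, -0.0, 88.0]
ft_force: [-0.9, -0.2, -0.9]
finger_gap: 59.8
```

Run:
```python
from h import *
a,c=look();cv2.imwrite("pics/w9.png",a[:,:,::-1]); edge(a,c)
```

```text
14.975 [ 552.03 -103.48   62.37] [-179.92    0.     88.02] [-0.49  0.11 -0.3 ] [-0.013  0.005 -0.01 ]
inliers 31 32 px [[200.0, 129.5], [480.0, 122.5]] edge mid [560.4 -31.4  51. ] yaw -0.65
```

The case has dropped off its pile and the fingers are unloaded. Lowering to regain contact.

Request:
carry_out:
  commands:
    - [[60,0,0,0.4,0,0,0],[60,0,0,0.8,0,0,0],[60,0,0,0.8,0,0,0]]

```text
time: 15.4
tool_pos: [552.0, -103.5, 61.5]
tcp_rot: [-179.9, 0.0, 88.0]
ft_force: [0.3, -0.4, -0.6]
finger_gap: 60.0
```

Request:
carry_out:
  commands:
    - [[60,0,0,0.3,0,0,0],[60,0,0,0.6,0,0,0],[60,0,0,0.6,0,0,0]]

```text
time: 15.78
tool_pos: [552.1, -103.5, 61.0]
tcp_rot: [-179.9, 0.0, 88.0]
ft_force: [0.6, 0.5, 0.1]
finger_gap: 59.8
```

Request:
carry_out:
  commands:
    - [[60,0,0,0.3,0,0,0],[60,0,0,0.6,0,0,0],[60,0,0,0.6,0,0,0]]

```text
time: 16.15
tool_pos: [552.4, -103.6, 60.9]
tcp_rot: [-180.0, 0.0, 88.0]
ft_force: [-1.6, 0.5, 5.7]
finger_gap: 59.7
```

Request:
carry_out:
  commands:
    - [[60,0,0,0.3,0,0,0],[60,0,0,0.5,0,0,0],[60,0,0,0.5,0,0,0]]

```text
time: 16.52
tool_pos: [552.6, -103.7, 60.9]
tcp_rot: [-180.0, 0.0, 88.0]
ft_force: [-1.9, 1.2, 9.2]
finger_gap: 59.8
```

Run:
```python
from h import *
a,c=look();cv2.imwrite("pics/w10.png",a[:,:,::-1]); edge(a,c,46.5)
```

```text
16.725 [ 552.63 -103.65   60.9 ] [-1.7999e+02  2.0000e-02  8.8020e+01] [-2.38  1.14  8.74] [ 0.125  0.387 -0.005]
inliers 31 32 px [[200.0, 129.5], [480.0, 121.5]] edge mid [561.1 -31.3  46.5] yaw -0.64
```

Contact regained at TCP z ≈ 60.9, a step of about 4 mm. Load is uneven, so I'll ease off with a slight roll and then slide the last ~14 mm.

Request:
carry_out:
  commands:
    - [[60,0,0,-0.5,0.1,0,0],[60,0,0,-0.5,0.1,0,0]]

```text
time: 17.02
tool_pos: [552.6, -103.6, 61.0]
tcp_rot: [-179.9, 0.0, 88.0]
ft_force: [-0.6, 0.0, 6.2]
finger_gap: 59.9
```

Run:
```python
from h import *
a,c=look()
```

```text
17.225 [ 552.63 -103.64   60.97] [-1.7989e+02  2.0000e-02  8.8020e+01] [-0.68  0.18  5.96] [ 0.037 -0.112 -0.005]
```

Request:
carry_out:
  commands:
    - [[60,-1,0,0,-0.05,0,0],[60,-3,0.1,0,-0.05,0,0],[60,-5,0.1,0,-0.05,0,0],[60,-7,0.2,0,-0.05,0,0],[60,-9,0.2,0,-0.05,0,0]]

```text
time: 17.9
tool_pos: [552.5, -112.4, 60.9]
tcp_rot: [-179.9, -0.0, 88.0]
ft_force: [0.2, 1.6, 6.1]
finger_gap: 60.1
```

Run:
```python
from h import *
a,c=look();cv2.imwrite("pics/w11.png",a[:,:,::-1]); edge(a,c,47)
```

```text
18.1 [ 552.59 -112.57   60.96] [-1.7995e+02  1.0000e-02  8.8020e+01] [0.03 1.28 5.48] [ 0.19  -0.169  0.034]
inliers 25 32 px [[200.0, 123.5], [418.0, 123.5]] edge mid [561.2 -40.2  47. ] yaw -2.25
```

View pics/w11.png

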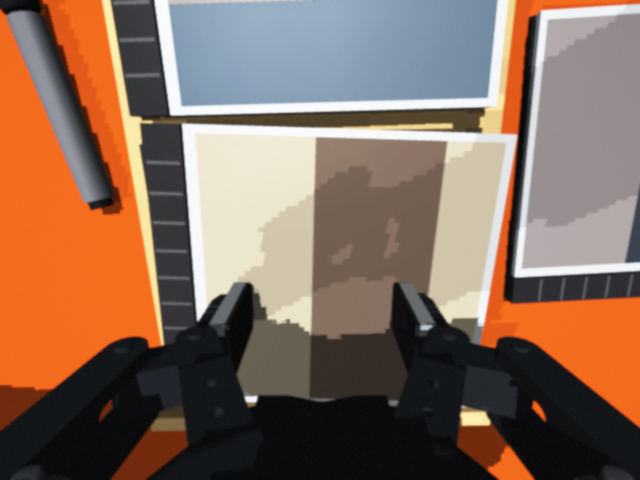

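The +x side now leads: case edge (187,125)–(515,135) against pile edge (170,113)–(497,105), roughly 3°. I'll quantify it and mend.

Run:
```python
from h import *
for n,p,z in(("case",[(141,123),(515,135)],46.9),("tall_c",[(130,116),(497,106)],41)):
    w=ray("wrist",p,z); d=w[1]-w[0]; print(n,w.round(1),w.mean(0).round(1),np.linalg.norm(d),np.degrees(np.arctan2(d[1],d[0])))
```

```text
case [[488.1 -36.8  46.9]
 [627.8 -46.   46.9]] [557.9 -41.4  46.9] 139.93919114911546 -3.773302552951002
tall_c [[481.4 -33.8  41. ]
 [622.7 -35.1  41. ]] [552.1 -34.5  41. ] 141.31544280248198 -0.5403293641392228
```

Request:
carry_out:
  commands:
    - [[60,0,0,0,-0.08,0,0],[60,-0.7,0,0,-0.08,0,-0.9],[60,-1.4,0,0,-0.08,0,-1.8],[60,-2.1,0,0,-0.08,0,-2.7],[60,-2.8,0,0,-0.08,0,-3.4]]

```text
time: 18.77
tool_pos: [552.4, -115.2, 60.9]
tcp_rot: [180.0, -0.0, 91.4]
ft_force: [1.0, 1.4, 5.5]
finger_gap: 59.8
```

Run:
```python
from h import *
a,c=look();cv2.imwrite("pics/w12.png",a[:,:,::-1]); edge(a,c,47,(112,145))
```

```text
18.975 [ 552.42 -115.3    60.92] [179.98   0.    91.42] [0.28 0.95 5.5 ] [ 0.179 -0.036  0.012]
inliers 31 32 px [[200.0, 123.5], [488.0, 132.5]] edge mid [557.1 -43.4  47. ] yaw -0.4
```

View pics/w12.png

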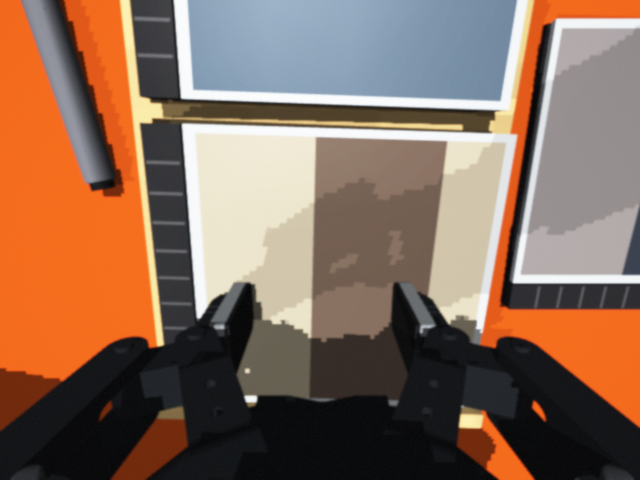

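Square again (-0.4° vs -0.5°) and load balanced. Roughly 4–5 mm remain to the wall; pushing on while watching Fy.

Request:
carry_out:
  commands:
    - [[60,-1,-0.2,0,0,0,0],[60,-2,-0.4,0,0,0,0],[60,-3,-0.6,0,0,0,0],[60,-3,-0.6,0,0,0,0]]

```text
time: 19.52
tool_pos: [551.9, -118.2, 60.9]
tcp_rot: [180.0, -0.0, 91.4]
ft_force: [0.5, 1.1, 6.3]
finger_gap: 60.2
```

Request:
carry_out:
  commands:
    - [[60,-0.7,0,0,0,0,0],[60,-1.4,0,0,0,0,0],[60,-2,0,0,0,0,0],[60,-2,0,0,0,0,0]]

```text
time: 20.02
tool_pos: [551.9, -119.9, 60.9]
tcp_rot: [180.0, -0.0, 91.4]
ft_force: [1.0, 3.5, 7.2]
finger_gap: 59.9
```

Run:
```python
from h import *
a,c=look();cv2.imwrite("pics/w13.png",a[:,:,::-1]); edge(a,c,47,(108,145))
```

```text
20.225 [ 551.95 -119.9    60.94] [ 1.7998e+02 -3.0000e-02  9.1420e+01] [0.72 3.15 6.28] [0.503 0.015 0.011]
inliers 32 32 px [[200.0, 115.5], [488.0, 125.5]] edge mid [556.5 -45.2  47. ] yaw -0.71
```

Fy has risen to 3+ N and the fingers have begun to slip, so it has very likely met the wall. One more small push to confirm, with the edge watched.

Request:
carry_out:
  commands:
    - [[60,-1,0,0,0,0,0],[60,-2,0,0,0,0,0],[60,-3,0,0,0,0,0],[60,-3,0,0,0,0,0]]

```text
time: 20.78
tool_pos: [552.0, -122.9, 61.0]
tcp_rot: [180.0, -0.0, 91.4]
ft_force: [0.0, 2.8, 6.1]
finger_gap: 59.8
```

Run:
```python
from h import *
a,c=look();cv2.imwrite("pics/w14.png",a[:,:,::-1]); edge(a,c,47,(100,145))
w=ray("wrist",[(0,0)],41,c)
```

```text
20.975 [ 552.   -122.93   60.92] [ 1.7999e+02 -3.0000e-02  9.1420e+01] [-0.17  2.64  6.15] [ 0.463  0.044 -0.001]
inliers 32 32 px [[200.0, 107.5], [488.0, 117.5]] edge mid [556.4 -45.5  47. ] yaw -0.61
```

The edge stayed put (-45.2 → -45.5) through a 3 mm push, so the case is against the wall and square. Lifting off straight up.

Request:
carry_out:
  commands:
    - [[60,0,0,-1,0,0,0],[60,0,0,-4,0,0,0],[60,0,0,-30,0,0,0],[60,0,0,-80,0,0,0],[60,0,0,-120,0,0,0]]

```text
time: 21.65
tool_pos: [551.5, -123.4, 182.0]
tcp_rot: [-180.0, 0.0, 91.4]
ft_force: [0.3, -0.6, 0.3]
finger_gap: 60.1
```

Request:
carry_out:
  commands:
    - [[60,-50,0,-40,0,0,0],[60,-80,0,-40,0,0,0],[60,-80,0,-40,0,0,0],[60,-80,0,-40,0,0,0]]

```text
time: 22.15
tool_pos: [553.0, -202.8, 219.5]
tcp_rot: [-179.9, -0.1, 91.4]
ft_force: [-0.8, -0.2, -0.2]
finger_gap: 60.3
```

Run:
```python
from h import *
a,c=look(2);cv2.imwrite("pics/w15.png",a[:,:,::-1])
b=viewer.snapshot("top")[205:285,290:415,::-1]
b=cv2.resize(b,None,fx=5,fy=5,interpolation=cv2.INTER_CUBIC)
s=viewer.snapshot("scene")[222:322,232:364,::-1]
cv2.imwrite("pics/end.png",np.vstack([np.pad(b,((0,0),(0,35),(0,0))),cv2.resize(s,(660,500),interpolation=cv2.INTER_CUBIC)])[:900])
w=cv2.resize(a[:,:,::-1],(480,360)); s=cv2.resize(s,(480,364)); 
cv2.imwrite("pics/s15.png",s)
```

```text
22.2 [ 553.14 -202.41  219.49] [-1.7987e+02 -7.0000e-02  9.1430e+01] [-0.61  0.4   0.08] [ 0.033  0.025 -0.001]
```

View pics/w15.png

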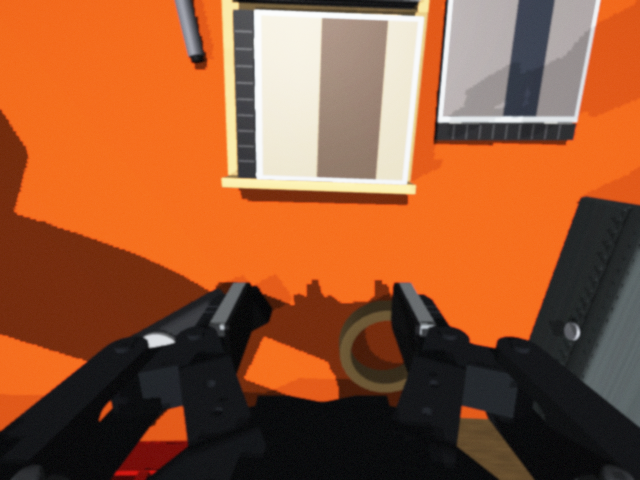

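Run:
```python
from h import *
c=viewer.calibration("wrist")
g=cv2.cvtColor(cv2.imread("pics/w15.png"),cv2.COLOR_BGR2GRAY)
print(g[165:195,360].tolist())
R=ray("wrist",[(238,178),(410,183),(421,16),(234,9)],46.9,c);print("case",R.round(1).tolist(),R.mean(0).round(1))
W=ray("wrist",[(222,178),(415,184),(222,187),(414,194)],48,c);print("wall",W.round(1).tolist())
img=cv2.imread("pics/w15.png")[150:200,210:430]
cv2.imwrite("pics/crop.png",cv2.resize(img,(770,175),interpolation=cv2.INTER_CUBIC))
b=cv2.imread("pics/end.png")[:400,:625]; k=cv2.resize(img,(625,142),interpolation=cv2.INTER_CUBIC)
cv2.imwrite("pics/fin.png",np.vstack([b,k]))
```

```text
[127, 127, 127, 126, 129, 126, 124, 127, 126, 125, 125, 125, 134, 173, 222, 244, 246, 243, 239, 238, 238, 238, 238, 238, 237, 232, 212, 150, 84, 63]
case [[482.1, -170.7, 46.9], [626.8, -171.2, 46.9], [623.2, -47.0, 46.9], [484.2, -45.9, 46.9]] [ 554.1 -108.7   46.9]
wall [[469.0, -170.9, 48.0], [630.7, -171.7, 48.0], [468.6, -178.4, 48.0], [630.7, -180.2, 48.0]]
```

View pics/fin.png

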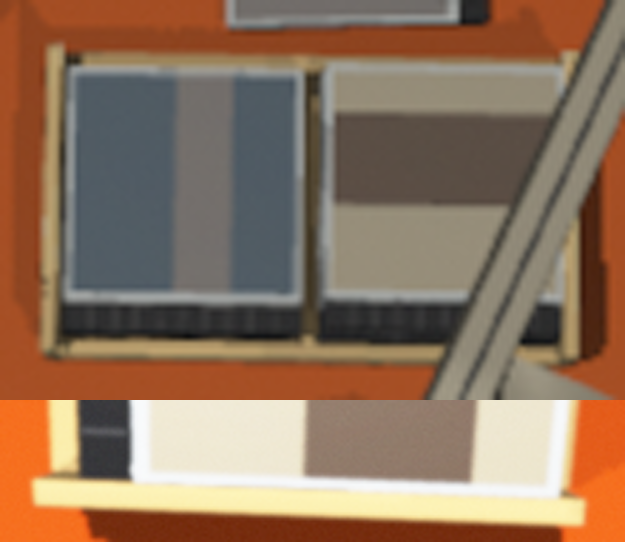

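Both views show no gap at the wall, and the case is square. The +x offset looks like 2–4 mm (limit 6), so I'll measure that with subpixel edges.

Run:
```python
from h import *
c=viewer.calibration("wrist")
I=cv2.imread("pics/w15.png").astype(int)
for r0 in (170,183,186): print(r0,"L",[tuple(int(v) for v in I[r0,x]) for x in range(218,242)])
for r0 in (170,187,190): print(r0,"R",[tuple(int(v) for v in I[r0,x]) for x in range(404,420)])
```

```text
170 L [(31, 112, 246), (30, 112, 246), (32, 111, 246), (32, 112, 246), (31, 112, 246), (29, 110, 246), (32, 111, 246), (33, 112, 247), (43, 120, 247), (80, 156, 248), (132, 206, 249), (164, 233, 251), (173, 237, 251), (174, 238, 251), (173, 237, 251), (172, 236, 250), (167, 233, 249), (154, 223, 243), (133, 195, 226), (97, 142, 167), (70, 84, 98), (59, 58, 60), (59, 54, 55), (60, 55, 55)]
183 L [(31, 112, 246), (34, 113, 246), (50, 126, 246), (93, 168, 246), (141, 217, 249), (168, 235, 251), (176, 238, 251), (177, 239, 251), (177, 240, 252), (178, 239, 252), (177, 240, 251), (177, 239, 252), (178, 240, 252), (177, 240, 252), (178, 240, 252), (180, 240, 252), (176, 240, 252), (177, 240, 252), (179, 240, 252), (178, 240, 252), (181, 240, 252), (178, 240, 252), (177, 239, 251), (177, 239, 252)]
186 L [(31, 111, 246), (32, 112, 246), (40, 118, 245), (67, 137, 242), (108, 180, 244), (132, 205, 245), (142, 212, 245), (144, 215, 246), (146, 218, 246), (145, 217, 246), (149, 221, 247), (148, 222, 247), (149, 222, 246), (151, 223, 247), (153, 224, 247), (156, 226, 248), (155, 227, 248), (156,
[... 226 characters left out ...]
7, 195, 235), (95, 159, 233), (53, 116, 230), (32, 96, 229), (28, 92, 228), (28, 95, 229), (27, 92, 229), (26, 93, 228), (25, 92, 228), (28, 92, 229)]
187 R [(182, 242, 252), (183, 243, 253), (182, 241, 252), (183, 243, 253), (182, 243, 252), (179, 241, 252), (178, 239, 252), (176, 238, 251), (173, 236, 250), (167, 233, 249), (159, 228, 247), (127, 199, 243), (80, 152, 243), (47, 121, 245), (34, 113, 246), (29, 109, 246)]
190 R [(181, 242, 252), (181, 241, 252), (182, 242, 252), (182, 242, 252), (182, 242, 252), (178, 240, 252), (178, 240, 252), (174, 238, 251), (172, 236, 250), (168, 234, 249), (153, 224, 247), (117, 189, 243), (66, 137, 242), (33, 112, 244), (31, 111, 246), (29, 111, 246)]
```

The x offset is about +2 to +3 mm, inside the 6 mm limit. A correction would risk the wall contact, so I'm leaving it and handing in.

```bash
python3 -c "
from bench import r
print(r.sense()['ft_force']);print(r.hand_in())"
```

```text
[-0.49589874  0.02652311  0.06785119]
the job is handed in; nothing more can be done
None
```

I slid the top case from the taller (+y) pile across to the shorter (-y) pile, using two fingertips on its lid. I then pushed it against the end wall, lifted clear and handed the job in at about 22 s; `hand_in()` gave no verdict.

**Force:** the readings between moves stayed at about 5–7 N while it slid off its pile. They reached 12 N once while pressing before the slide, and about 9 N while re-pressing after the drop, both with the case standing still.

**Yaw:** the case turned about 2.6° and later 3.2° because the fingers were loaded unevenly. I twisted it back both times; the last measurement was about -0.6° against the tray's -0.5°.

**Last checks:**
- **Height:** the drop was about 4 mm, which puts the case's centre near 42 mm.
- **Wall:** the case stopped moving during a further 3 mm push. The final pictures show no gap at the wall.
- **Centring:** it sits about 2–3 mm towards +x of the tray's middle line. The views disagreed (about 1.8 to 4.5 mm), all inside the 6 mm limit, so I left it rather than risk losing the wall contact.
- **Rest of the piles:** the third case of the taller pile was within about 1–2 mm of its start when I last measured it. The shorter pile's cases were covered and I could not measure them.
- **Other items:** the marker, spare case and tape roll look untouched. I did not measure any bystander.

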